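# Load the parrot-supplies caddy, tall at the back first

### The arm

A 6-joint arm with a two-finger parallel gripper is mounted at the origin on the work surface. World frame = base frame: x ahead of the robot, y to its left, z up, the work surface at z = 0. Lengths are in m, angles in degrees, forces in N, time in s.
With the tool pointing down it reaches from about 0.3 to 0.75 m from the base axis. Payload 8.5 kg.
Tool frame: the origin (TCP) lies on the mounting face of the last link; the fingertips stand tip_extent ahead of it and the grasp point (between the pads) lies 155 mm ahead of it (tip_extent is the distance from the TCP to the fingertips, in m); z points along the fingers, y is the line along which they close (so a half turn about z gives the same grasp; the last joint's range is limited). The gripper opens to 85 mm and grips with 20 to 120 N. Pads are 22 mm wide; open, the fingers measure 114 mm over their backs; the gripper's body (76 mm by 85 mm) begins 54 mm behind the grasp point. The pads swing forward as they close: fully open they stand 13 mm farther back than shut.
Start: joints at [51.434, 21.807, 74.336, -0, 83.858, -12.336], TCP at [0.243, 0.493, 0.405] pointing down, gripper open.
Joint ranges: [-178.18, 178.18], [-50.72, 133.34], [12.68, 142.11], [-81.47, 261.47], [9.98, 163.14], [-165.26, 165.26]. Speed limits (degrees/s): [136.94, 136.94, 180, 180, 180, 180].

### API

Orientations are given as a 3x3 rotation matrix whose columns are the frame's x, y, z axes.
In Python, from rig import observe, get_image, camera_params, close_job, tip_extent gives the robot as it stands.
- The arm moves only by the shell command python3 -m creep 'ROWS' [FORCE]. ROWS is JSON, a list of rows, each an object with "jaw": the gripper's target within -1 to 1 (shut at 1, half-way at 0, fully open at -1); "travel": the shift along the world's x, y, z in mm, a list of three; "roll": the turn about the world's z in rad. A call has 1 to 12 rows; each row is the pose to reach, as a shift and turn from the pose commanded when the call began; what a row does not reach only later rows make up. A row lasts 1/10 s, in which the tool goes at most 50 mm and 8.59 degrees, less where a joint would pass 70% of its speed; a pose out of reach is approached as far as the arm can. A call with a gripper value outside its range is refused whole. The fingers move at their own pace and stop on an object; FORCE is the grip in N (left out, the last holds). Time passes only in rows, so rows that repeat a pose let the fingers close. It gives the time, the measured TCP pose, the force, the opening and the grip force at its end, in the units of the state.
- observe(): the state, without advancing time (a new reading comes with each control period).
- get_image(name): name is "scene" or "side" or "wrist"; returns (picture, depth): 420x560x3 uint8, red, green, blue; 420x560 float32, m along the optical axis (not along the pixel's ray), 0 where there is no reading.
- camera_params(name): a dict with "mtx" (3x3 intrinsics, pixels), "dist_coeffs" ([k1, k2, p1, p2, k3] as OpenCV has them; the pictures are not rectified), "extrinsics" (4x4, takes a point from camera to world coordinates). Camera axes: x right, y down, z forward; pixel columns grow to the right and rows downward; lengths in m; the calibration is good to about 2 mm. A picture is of the moment at which its call begins: read the wrist's pose just before it. camera_params takes no time and is no camera call; for the wrist camera it gives the pose at the moment of the call.
- close_job(): hands the job in; it is judged then, once.
The state is a dict: "time_s": time; "q": joint angles; "qvel": joint speeds; "joint_efforts": joint torques, N m; "position": TCP position; "tool_rot": TCP orientation; "ft_force": force on the tool from outside, world axes, zero at the start; "wrist_torque": the same for the moment, N m; "grip_width": finger opening in m; "gripper_force": force on a finger pad.
Only numpy, scipy, OpenCV 4.12 (cv2) and the standard library are available. Lean on these libraries where they do the work, as an engineer would, in place of code of your own. Each camera call takes 0.05 s, during which the arm holds its last target. There are 200 camera calls.

### The job

Load the parrot things into the wooden caddy: first stand the two tall ones (green twist toy, amber seed jar) side by side in the back bay, and only when both stand there, stand the two short ones (white cup, blue treat tin) side by side in the front bay, never taking a short one over the back bay. Set each down upright on the caddy floor without dropping it and let go, and leave the orange house, the skewer stand and the stacked rings as they are.

Things in the scene. Friction and masses are not known exactly. Their poses are not given: they have to be found in the camera images.
- caddy: Dark wooden two-bay tray fixed to the shelf, 162 mm deep (its x) by 230 mm wide (its y), open on top. Origin: centre of its underside; +x to its back, away from the robot. Floor top 8 mm above the origin. Walls and the divider (along y at x = 0) are 6 mm thick and reach 38 mm above the origin; the back wall, at x = +75 to +81 mm, reaches 58 mm.
- back_bay (a point): Centre of the back bay's floor surface: 39 mm towards +x from the caddy's middle. The bay is 72 mm deep (caddy x) and 218 mm wide (caddy y) inside.
- front_bay (a point): Centre of the front bay's floor surface: 39 mm towards -x (the robot) from the caddy's middle. The bay is 72 mm deep (caddy x) and 218 mm wide (caddy y) inside.
- twist_toy: Tall thing: loose green acrylic twist toy, 150 mm tall, standing upright. Round foot 54 mm across and 14 mm high, a twisted square-section stem up to 100 mm (it feels like a round bar 34 mm across), then a plain round bar 34 mm across from 100 to 150 mm, the place to grip. Origin: centre of its underside, z up. About 0.18 kg.
- seed_jar: Tall thing: loose amber glass seed jar with a steel lid and a paper label, round, 52 mm across, 160 mm tall, standing upright. Origin: centre of its underside, z up. Can be gripped at any height of its straight body, e.g. 118 mm up. About 0.28 kg.
- cup: Short thing: loose white ceramic cup without a handle, standing mouth up, 68 mm tall, 62 mm across at the rim, narrowing somewhat towards the foot. Origin: centre of its underside, z up. About 0.18 kg.
- treat_tin: Short thing: loose blue treat tin with an aluminium-coloured lid, a rectangular block 60 mm long (its x) by 40 mm wide (its y) and 58 mm tall. Origin: centre of its underside, z up. It fits the bay freely when its sides are square to the caddy. About 0.15 kg.
- house: Bystander: loose orange plastic foraging house with an orange gable roof and a white swing door, about 80 by 80 mm (roof 97 mm wide in y, 90 mm in x), 89 mm tall. Origin: centre of its underside.
- skewer: Bystander: loose stainless skewer standing upright on a round steel foot 72 mm across and 12 mm high; a thin rod with a ball tip, 178 mm tall, with a wooden and a yellow bead low down. Origin: centre of its underside.
- ring_low: Bystander: lower of two loosely stacked beechwood rings, 56 mm across, 13 mm thick. Origin: centre of its underside.
- ring_top: Bystander: upper beechwood ring, 52 mm across, 13 mm thick, lying on the lower one (the stack is 26 mm high). Origin: centre of its underside.
Things that resemble listed ones, but are neither listed nor needed, are in the scene too. There is more than one size of the treat_tin; the job needs the larger.

How it is judged (in metres and radians):
On the way, in this order (a step that is already met when the one before it is completed fails the run):
1. both tall things stand released in the back bay while neither short thing is in the caddy yet (each still more than 150 mm from its centre) (x of twist_toy in the frame of caddy between 0.02 and 0.06 m and y of twist_toy in the frame of caddy between -0.1 and 0.1 m and z of twist_toy in the frame of caddy between 0.003 and 0.014 m and angle between each of twist_toy, seed_jar's own z axis and vertical below 0.1 rad and linear speed of each of twist_toy, seed_jar below 0.03 m/s and contact force between the fingers and twist_toy below 0.1 N and x of seed_jar in the frame of caddy between 0.02 and 0.06 m and y of seed_jar in the frame of caddy between -0.1 and 0.1 m and z of seed_jar in the frame of caddy between 0.003 and 0.014 m and contact force between the fingers and seed_jar below 0.1 N and horizontal distance between each of cup, treat_tin and caddy above 0.15 m), for 0.2 s.
2. both short things stand released in the front bay, the tall ones still in the back bay (x of twist_toy in the frame of caddy between 0.02 and 0.06 m and y of twist_toy in the frame of caddy between -0.1 and 0.1 m and z of twist_toy in the frame of caddy between 0.003 and 0.014 m and angle between each of twist_toy, seed_jar, cup, treat_tin's own z axis and vertical below 0.1 rad and linear speed of each of twist_toy, seed_jar, cup, treat_tin below 0.03 m/s and contact force between the fingers and twist_toy below 0.1 N and x of seed_jar in the frame of caddy between 0.02 and 0.06 m and y of seed_jar in the frame of caddy between -0.1 and 0.1 m and z of seed_jar in the frame of caddy between 0.003 and 0.014 m and contact force between the fingers and seed_jar below 0.1 N and x of cup in the frame of caddy between -0.06 and -0.015 m and y of cup in the frame of caddy between -0.1 and 0.1 m and z of cup in the frame of caddy between 0.003 and 0.014 m and contact force between the fingers and cup below 0.1 N and x of treat_tin in the frame of caddy between -0.06 and -0.015 m and y of treat_tin in the frame of caddy between -0.1 and 0.1 m and z of treat_tin in the frame of caddy between 0.003 and 0.014 m and contact force between the fingers and treat_tin below 0.1 N), for 0.2 s.
At the end, for the whole second after the job is handed in: Toy and jar 20 to 60 mm behind the caddy's centre line, cup and tin 15 to 60 mm in front, all within 100 mm of its middle sideways, underside 3 to 14 mm above its origin, upright within 0.1 rad, at rest, released; house, skewer and rings upright within 0.15 rad, moved under 20 mm (all of step 2 and angle between each of house, skewer, ring_low, ring_top's own z axis and vertical below 0.15 rad); the robot touches nothing.
It fails at once if a thing to load is dropped or flung (faster than 0.6 m/s with no finger on it: a fall of about 18 mm) ((contact force between the fingers and twist_toy below 0.05 N and linear speed of twist_toy above 0.6 m/s) or (contact force between the fingers and seed_jar below 0.05 N and linear speed of seed_jar above 0.6 m/s) or (contact force between the fingers and cup below 0.05 N and linear speed of cup above 0.6 m/s) or (contact force between the fingers and treat_tin below 0.05 N and linear speed of treat_tin above 0.6 m/s)).
It fails at once if a thing to load is toppled (beyond 0.7 rad) (angle between any of twist_toy, seed_jar, cup, treat_tin's own z axis and vertical above 0.7 rad).
It fails at once if the cup or tin passes over or into the back bay ((x of cup in the frame of caddy between 0.02 and 0.081 m and y of cup in the frame of caddy between -0.1 and 0.1 m) or (x of treat_tin in the frame of caddy between 0.02 and 0.081 m and y of treat_tin in the frame of caddy between -0.1 and 0.1 m)).
It fails at once if house, skewer stand or a ring is moved by more than 20 mm or tipped beyond 0.3 rad (distance of any of house, skewer, ring_low, ring_top from where it was at the start of the episode above 0.02 m or angle between any of house, skewer, ring_low, ring_top's own z axis and vertical above 0.3 rad).
It also fails if it takes over 72 s, if anything falls off the work surface, if the arm or the gripper's body presses on something with over 40 N, if the wrist force passes 120 N, or if a joint passes its speed limit or range.

## Working session

There is one attempt and no reset: what is moved stays moved. The work goes in short steps, Python scripts to look and compute and a shell command to move; the robot and the scene stay as the last step left them, time stands still between calls to the robot, and variables do not carry over. Pictures are saved under pics/ and viewed, at most 10 in all, crops included, and the job is handed in when it is done.

```bash
ls; mkdir -p pics; python3 - <<'E'
from rig import *
import cv2
s=observe();print({k:s[k] for k in('time_s','position','tool_rot','grip_width','ft_force')});
print(tip_extent if not callable(tip_extent) else tip_extent())
for n in('scene','side'):
    p,d=get_image(n);cv2.imwrite(f'pics/{n}0.png',p[:,:,::-1]);import numpy as np;np.save(f'pics/{n}0.npy',d)
    c=camera_params(n);print(n,c['mtx'].tolist(),c['dist_coeffs'],np.round(c['extrinsics'],3).tolist())
E
```

```text
pics
{'time_s': 0.0, 'position': array([0.24305171, 0.49332297, 0.40410121]), 'tool_rot': array([[-8.97020737e-01,  4.41987439e-01, -9.48813558e-04],
       [ 4.41988326e-01,  8.97020059e-01, -1.15486514e-03],
       [ 3.40668908e-04, -1.45530249e-03, -9.99998883e-01]]), 'grip_width': 0.08553379207355868, 'ft_force': array([0.69448795, 0.2491676 , 0.05786179])}
0.1734
scene [[533.1133203721283, 0.0, 278.25098651130776], [0.0, 533.1133203721283, 217.8861977289186], [0.0, 0.0, 1.0]] [-0.1558454  0.         0.         0.         0.       ] [[-0.344, 0.74, -0.578, 1.452], [0.939, 0.27, -0.213, 0.325], [-0.002, -0.616, -0.788, 1.314], [0.0, 0.0, 0.0, 1.0]]
side [[473.4992448019673, 0.0, 282.22451450120883], [0.0, 473.4992448019673, 207.95393979972536], [0.0, 0.0, 1.0]] [0.02690042 0.         0.         0.         0.        ] [[0.989, -0.093, 0.116, 0.362], [-0.149, -0.606, 0.781, -0.974], [-0.002, -0.79, -0.613, 0.805], [0.0, 0.0, 0.0, 1.0]]
```

View pics/scene0.png

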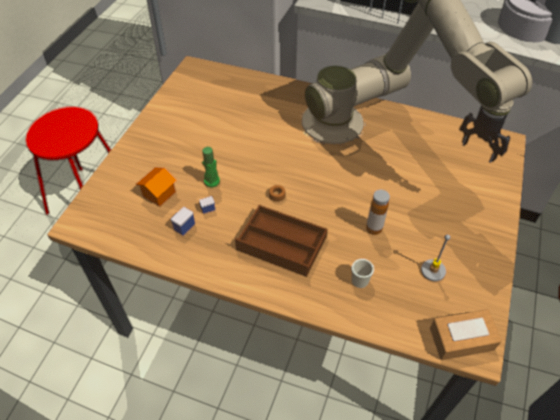

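View pics/side0.png

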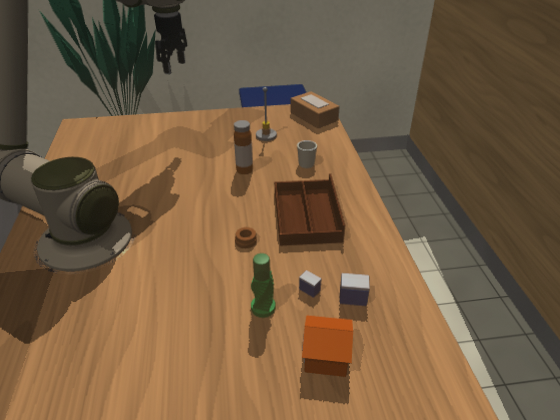

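The scene view shows the caddy at about (282,240), toy (210,168), jar (377,212), cup (362,272), large tin (183,221), small tin (207,204), house (157,185), rings (277,193) and skewer (435,262). I'll fuse both depth clouds into a top-down map and measure each one.

```bash
cat > h.py <<'E'
import numpy as np,cv2
from rig import *
def cloud(n,d,p,c=None):
    c=c or camera_params(n);h,w=d.shape
    u,v=np.meshgrid(np.arange(w),np.arange(h))
    q=cv2.undistortPoints(np.stack([u,v],-1).reshape(-1,1,2).astype(float),c['mtx'],np.array(c['dist_coeffs'])).reshape(h,w,2)
    P=np.dstack([q*d[...,None],d])@c['extrinsics'][:3,:3].T+c['extrinsics'][:3,3]
    m=d>0
    return P[m],p[m]
E
python3 - <<'E'
from h import *
A=[cloud(n,np.load(f'pics/{n}0.npy'),cv2.imread(f'pics/{n}0.png')) for n in('scene','side')]
for P,_ in A:
    t=P[(P[:,0]>.25)&(P[:,0]<.75)&(abs(P[:,1])<.4)];print('table z',np.median(t[:,2]))
P=np.vstack([a[0] for a in A]);C=np.vstack([a[1] for a in A]);src=np.repeat([0,1],[len(a[0]) for a in A])
m=(P[:,0]>.2)&(P[:,0]<.85)&(abs(P[:,1])<.6)&(P[:,2]>.007)&(P[:,2]<.22);P,C,src=P[m],C[m],src[m]
S=500
I=np.zeros((330,620),np.uint8);r=((P[:,0]-.2)*S).astype(int);k=((P[:,1]+.6)*S).astype(int);I[r,k]=255
I=cv2.morphologyEx(I,cv2.MORPH_CLOSE,np.ones((3,3)))
n,L=cv2.connectedComponents(I);l=L[r,k]
for i in range(1,n):
    s=l==i
    if s.sum()<40: continue
    for cam in(0,1):
        q=P[s&(src==cam)]
        if len(q)<15: continue
        zt=np.percentile(q[:,2],98);top=q[q[:,2]>zt-.006]
        rc=cv2.minAreaRect((top[:,:2]*1000).astype(np.float32))
        print(i,cam,len(q),'ext',np.round(np.percentile(q[:,:2],[1,99],0),3).tolist(),'zt',round(zt,3),'top',np.round(top.mean(0)[:2],3),'rect',np.round(np.hstack(rc),1),'bgr',C[s&(src==cam)].mean(0).astype(int))
E
```

```text
table z -0.0009238270063212095
table z 0.0006840154244484031
137 0 202 ext [[0.377, -0.091], [0.432, -0.041]] zt 0.031 top [ 0.404 -0.065] rect [404.  -66.1  51.7  47.8  59.6] bgr [ 45  89 138]
137 1 341 ext [[0.376, -0.097], [0.428, -0.045]] zt 0.029 top [ 0.403 -0.07 ] rect [403.4 -68.9  49.5  48.   86.5] bgr [36 63 97]
158 0 501 ext [[0.407, -0.309], [0.447, -0.266]] zt 0.151 top [ 0.423 -0.29 ] rect [ 423.  -290.1   34.1   32.2   88.5] bgr [ 50 102  70]
158 1 1205 ext [[0.397, -0.319], [0.444, -0.281]] zt 0.152 top [ 0.421 -0.295] rect [ 421.1 -293.8   31.2   32.8   18.7] bgr [41 72 60]
167 0 728 ext [[0.408, 0.234], [0.456, 0.285]] zt 0.162 top [0.43 0.26] rect [428.9 260.4  44.6  46.   11.4] bgr [ 83 102 122]
167 1 875 ext [[0.402, 0.23], [0.453, 0.276]] zt 0.162 top [0.428 0.255] rect [427.3 256.7  49.9  43.2  84.9] bgr [53 66 82]
232 0 990 ext [[0.483, -0.482], [0.581, -0.38]] zt 0.089 top [ 0.53  -0.428] rect [ 533.8 -421.    53.9   89.9   75.8] bgr [  5  93 181]
232 1 2630 ext [[0.478, -0.487], [0.574, -0.385]] zt 0.088 top [ 0.529 -0.437] rect [ 527.4 -436.6   31.8   88.8 
[... 901 characters left out ...]
2.3 -292.4   42.1   61.9   72.3] bgr [144 137 142]
307 1 825 ext [[0.588, -0.322], [0.649, -0.274]] zt 0.059 top [ 0.62  -0.298] rect [ 620.7 -296.    44.5   60.    74.9] bgr [106 105 110]
315 0 493 ext [[0.594, 0.239], [0.654, 0.296]] zt 0.072 top [0.621 0.27 ] rect [624.  267.5  59.7  60.9  39.1] bgr [111 129 136]
315 1 438 ext [[0.595, 0.235], [0.65, 0.295]] zt 0.07 top [0.622 0.264] rect [622.6 265.3  59.3  61.8  19. ] bgr [72 84 92]
350 0 1711 ext [[0.657, 0.492], [0.791, 0.599]] zt 0.067 top [0.722 0.558] rect [722.1 562.8  98.5 123.   27.9] bgr [103 140 175]
350 1 957 ext [[0.646, 0.485], [0.788, 0.598]] zt 0.065 top [0.717 0.551] rect [718.  561.   99.5 126.3  27. ] bgr [ 60  81 104]
```

Both cameras agree to about 5 mm, and the fit puts the caddy centre at (0.5745, 0.0104) with a yaw of -4.5°. The jar is nearest, so I'll move over it first and check with the wrist camera.

```bash
python3 -m creep '[{"jaw":-1,"travel":[25,-32,0],"roll":0},{"jaw":-1,"travel":[55,-70,0],"roll":0},{"jaw":-1,"travel":[85,-108,0],"roll":0},{"jaw":-1,"travel":[115,-146,0],"roll":0},{"jaw":-1,"travel":[145,-184,0],"roll":0},{"jaw":-1,"travel":[170,-215,0],"roll":0},{"jaw":-1,"travel":[186,-235,0],"roll":0},{"jaw":-1,"travel":[186,-235,0],"roll":0},{"jaw":-1,"travel":[186,-235,0],"roll":0}]' 40
python3 - <<'E'
from h import *
c=camera_params('wrist');p,d=get_image('wrist');cv2.imwrite('pics/w1.png',p[:,:,::-1]);np.save('pics/w1.npy',d)
P,_=cloud('wrist',d,p,c)
q=P[(abs(P[:,0]-.43)<.05)&(abs(P[:,1]-.258)<.05)&(P[:,2]>.15)&(P[:,2]<.17)]
print(len(q),q.mean(0),cv2.minAreaRect((q[:,:2]*1000).astype(np.float32)))
E
```

```text
time_s: 1.0
position: [0.429, 0.2583, 0.4044]
tool_rot: [[-0.897, 0.443, -0.001], [0.443, 0.897, -0.0], [0.001, -0.0, -1.0]]
ft_force: [-0.8, -0.2, -0.1]
grip_width: 0.0853
gripper_force: 0.0
4141 [0.42454781 0.26023649 0.16013474] ((425.9611511230469, 259.58447265625), (45.431678771972656, 45.50022506713867), 63.15373229980469)
```

View pics/w1.png

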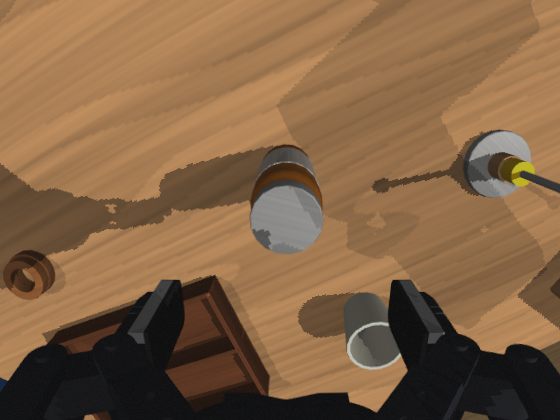

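The wrist view shows the jar lid at (287,215), midway between the fingers, which measures (0.426, 0.2595). I'll descend and grip.

```bash
python3 -m creep '[{"jaw":-1,"travel":[-3,1,-30],"roll":0},{"jaw":-1,"travel":[-3,1,-65],"roll":0},{"jaw":-1,"travel":[-3,1,-100],"roll":0},{"jaw":-1,"travel":[-3,1,-122],"roll":0},{"jaw":-1,"travel":[-3,1,-129],"roll":0},{"jaw":-1,"travel":[-3,1,-129],"roll":0},{"jaw":1,"travel":[-3,1,-129],"roll":0},{"jaw":1,"travel":[-3,1,-129],"roll":0},{"jaw":1,"travel":[-3,1,-129],"roll":0},{"jaw":1,"travel":[-3,1,-129],"roll":0},{"jaw":1,"travel":[-3,1,-129],"roll":0},{"jaw":1,"travel":[-3,1,-129],"roll":0}]' 50
```

```text
time_s: 2.25
position: [0.4262, 0.2595, 0.2772]
tool_rot: [[-0.897, 0.442, 0.003], [0.442, 0.897, 0.001], [-0.002, 0.002, -1.0]]
ft_force: [-1.0, 0.3, 7.3]
grip_width: 0.0501
gripper_force: 52.3
```

```bash
python3 -m creep '[{"jaw":1,"travel":[0,0,15],"roll":0},{"jaw":1,"travel":[0,0,40],"roll":0},{"jaw":1,"travel":[0,0,70],"roll":0},{"jaw":1,"travel":[15,-16,90],"roll":0},{"jaw":1,"travel":[40,-42,90],"roll":0},{"jaw":1,"travel":[70,-74,90],"roll":0},{"jaw":1,"travel":[100,-106,90],"roll":0},{"jaw":1,"travel":[130,-137,90],"roll":0},{"jaw":1,"travel":[160,-169,90],"roll":0},{"jaw":1,"travel":[180,-190,90],"roll":0},{"jaw":1,"travel":[191,-202,90],"roll":0},{"jaw":1,"travel":[191,-202,90],"roll":0}]' 50
python3 - <<'E'
from h import *
for n in('scene','wrist'):
    c=camera_params(n);p,d=get_image(n);cv2.imwrite(f'pics/{n}2.png',p[:,:,::-1]);np.save(f'pics/{n}2.npy',d)
    P,C=cloud(n,d,p,c)
    b=(P[:,2]>.053)&(P[:,2]<.064)&(P[:,0]>.6)&(P[:,0]<.7)&(abs(P[:,1])<.16)
    print(n,b.sum(),cv2.minAreaRect((P[b][:,:2]*1000).astype(np.float32)) if b.sum()>5 else '')
    j=(abs(P[:,0]-.617)<.045)&(abs(P[:,1]-.057)<.045)&(P[:,2]>.064)&(P[:,2]<.19);q=P[j]
    if j.sum(): print('jar z',np.percentile(q[:,2],[0.5,2,5]),np.percentile(q[:,:2],[1,99],0).tolist())
i=cv2.imread('pics/scene2.png')[130:320,160:420];cv2.imwrite('pics/s2c.png',cv2.resize(i,None,fx=3,fy=3))
print(observe()['position'])
E
```

```text
time_s: 3.45
position: [0.618, 0.0556, 0.3653]
tool_rot: [[-0.896, 0.444, -0.0], [0.444, 0.896, -0.0], [0.0, -0.0, -1.0]]
ft_force: [0.1, 0.4, -2.7]
grip_width: 0.05
gripper_force: 53.3
scene 186 ((652.3431396484375, 6.968475341796875), (227.85223388671875, 11.89183235168457), 85.75411224365234)
jar z [0.08545064 0.09199988 0.09771776] [[0.6170541937318479, 0.035164825029799944], [0.6467320385354899, 0.08309002451894497]]
wrist 1193 ((651.2669067382812, 3.8074722290039062), (229.3424072265625, 6.93778657913208), 85.56880187988281)
jar z [0.0948041  0.0978812  0.10326998] [[0.5904416697659746, 0.04072658881595643], [0.617906962705045, 0.08282838058869618]]
[0.61673967 0.05750975 0.36558561]
```

View pics/s2c.png

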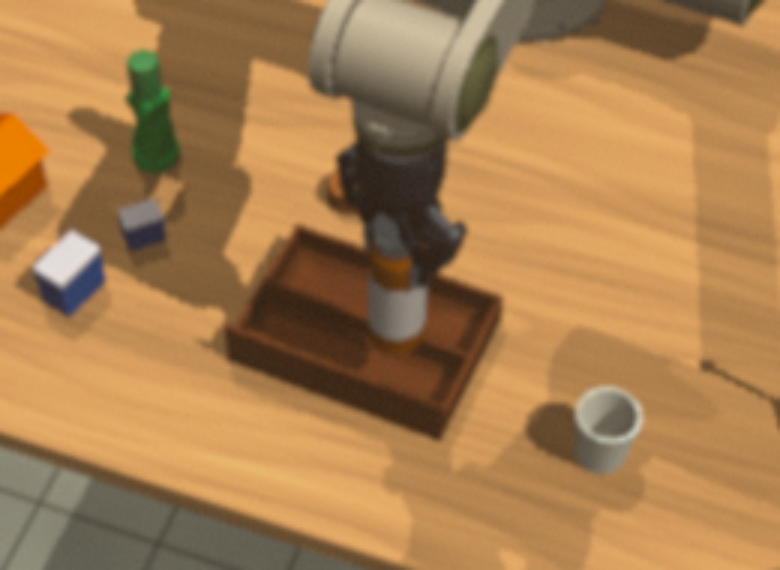

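The crop shows the jar held upright above the back bay, at about (397,320). The caddy fit from both cameras agrees to within 1 mm in x and 3 mm in y. I'll lower the jar to the floor.

```bash
python3 -m creep '[{"jaw":1,"travel":[0,0,-20],"roll":0},{"jaw":1,"travel":[0,0,-45],"roll":0},{"jaw":1,"travel":[0,0,-65],"roll":0},{"jaw":1,"travel":[0,0,-74],"roll":0},{"jaw":1,"travel":[0,0,-78],"roll":0},{"jaw":1,"travel":[0,0,-79],"roll":0},{"jaw":1,"travel":[0,0,-79],"roll":0},{"jaw":1,"travel":[0,0,-79],"roll":0}]' 50
```

```text
time_s: 4.35
position: [0.6171, 0.0574, 0.2876]
tool_rot: [[-0.897, 0.442, 0.002], [0.442, 0.897, -0.0], [-0.001, 0.001, -1.0]]
ft_force: [0.4, -0.2, -2.5]
grip_width: 0.0499
gripper_force: 53.3
```

```bash
python3 -m creep '[{"jaw":1,"travel":[0,0,-1],"roll":0},{"jaw":1,"travel":[0,0,-2],"roll":0},{"jaw":1,"travel":[0,0,-2],"roll":0},{"jaw":1,"travel":[0,0,-2],"roll":0}]' 50
```

```text
time_s: 4.75
position: [0.6171, 0.0573, 0.2853]
tool_rot: [[-0.897, 0.442, 0.001], [0.442, 0.897, -0.0], [-0.001, 0.0, -1.0]]
ft_force: [-1.1, -0.1, 2.7]
grip_width: 0.05
gripper_force: 53.9
```

```bash
python3 -m creep '[{"jaw":-0.4,"travel":[0,0,0],"roll":0},{"jaw":-0.7,"travel":[0,0,0],"roll":0},{"jaw":-1,"travel":[0,0,0],"roll":0},{"jaw":-1,"travel":[0,0,0],"roll":0},{"jaw":-1,"travel":[0,0,10],"roll":0},{"jaw":-1,"travel":[0,0,35],"roll":0},{"jaw":-1,"travel":[0,0,75],"roll":0},{"jaw":-1,"travel":[0,0,110],"roll":0},{"jaw":-1,"travel":[-15,-25,120],"roll":0},{"jaw":-1,"travel":[-35,-60,120],"roll":0},{"jaw":-1,"travel":[-57,-100,120],"roll":0},{"jaw":-1,"travel":[-79,-140,120],"roll":0}]' 50
python3 -m creep '[{"jaw":-1,"travel":[-22,-40,0],"roll":0},{"jaw":-1,"travel":[-44,-80,0],"roll":0},{"jaw":-1,"travel":[-66,-120,0],"roll":0},{"jaw":-1,"travel":[-88,-160,0],"roll":0},{"jaw":-1,"travel":[-105,-192,0],"roll":0},{"jaw":-1,"travel":[-116,-209,0],"roll":0},{"jaw":-1,"travel":[-116,-209,0],"roll":0},{"jaw":-1,"travel":[-116,-209,0],"roll":0}]' 50
python3 - <<'E'
from h import *
for n in('scene','wrist'):
    c=camera_params(n);p,d=get_image(n);cv2.imwrite(f'pics/{n}3.png',p[:,:,::-1]);P,C=cloud(n,d,p,c)
    for nm,x,y,lo,hi in(('toy',.422,-.292,.14,.16),('jar',.617,.057,.158,.18)):
        q=P[(abs(P[:,0]-x)<.05)&(abs(P[:,1]-y)<.05)&(P[:,2]>lo)&(P[:,2]<hi)]
        if len(q)>5: print(n,nm,len(q),q.mean(0),cv2.minAreaRect((q[:,:2]*1000).astype(np.float32)))
s=observe();print(s['time_s'],s['position'])
E
```

```text
time_s: 5.95
position: [0.5369, -0.0836, 0.4057]
tool_rot: [[-0.897, 0.441, 0.001], [0.441, 0.897, -0.001], [-0.001, 0.0, -1.0]]
ft_force: [0.9, -0.6, -0.1]
grip_width: 0.0855
gripper_force: 0.0
time_s: 6.75
position: [0.4221, -0.2914, 0.4052]
tool_rot: [[-0.897, 0.443, 0.001], [0.443, 0.897, -0.0], [-0.001, 0.0, -1.0]]
ft_force: [0.3, -0.1, 0.7]
grip_width: 0.0852
gripper_force: 0.0
scene toy 82 [ 0.42423009 -0.2897118   0.14773344] ((423.486328125, -289.73748779296875), (37.009300231933594, 31.751949310302734), 18.91742515563965)
scene jar 210 [0.61916015 0.05987734 0.16739138] ((615.2394409179688, 58.34575271606445), (50.6563606262207, 43.33556365966797), 19.692564010620117)
wrist toy 2032 [ 0.41823451 -0.29174142  0.14980934] ((419.4656066894531, -292.3673400878906), (33.352691650390625, 32.61333084106445), 13.474902153015137)
6.85 [ 0.42250417 -0.29071995  0.40507884]
```

```bash
python3 -m creep '[{"jaw":-1,"travel":[-3,-1,-30],"roll":0},{"jaw":-1,"travel":[-3,-1,-65],"roll":0},{"jaw":-1,"travel":[-3,-1,-100],"roll":0},{"jaw":-1,"travel":[-3,-1,-118],"roll":0},{"jaw":-1,"travel":[-3,-1,-123],"roll":0},{"jaw":1,"travel":[-3,-1,-123],"roll":0},{"jaw":1,"travel":[-3,-1,-123],"roll":0},{"jaw":1,"travel":[-3,-1,-123],"roll":0},{"jaw":1,"travel":[-3,-1,-123],"roll":0},{"jaw":1,"travel":[-3,-1,-123],"roll":0},{"jaw":1,"travel":[-3,-1,-123],"roll":0},{"jaw":1,"travel":[-3,-1,-123],"roll":0}]' 50
```

```text
time_s: 8.05
position: [0.4192, -0.2926, 0.2828]
tool_rot: [[-0.897, 0.442, 0.002], [0.442, 0.897, -0.001], [-0.002, -0.0, -1.0]]
ft_force: [1.3, 2.5, 6.5]
grip_width: 0.033
gripper_force: 49.2
```

```bash
python3 -m creep '[{"jaw":1,"travel":[0,0,15],"roll":0},{"jaw":1,"travel":[0,0,40],"roll":0},{"jaw":1,"travel":[0,0,70],"roll":0},{"jaw":1,"travel":[12,16,90],"roll":0},{"jaw":1,"travel":[32,42,90],"roll":0},{"jaw":1,"travel":[58,76,90],"roll":0},{"jaw":1,"travel":[86,113,90],"roll":0},{"jaw":1,"travel":[114,150,90],"roll":0},{"jaw":1,"travel":[142,187,90],"roll":0},{"jaw":1,"travel":[166,218,90],"roll":0},{"jaw":1,"travel":[182,240,90],"roll":0},{"jaw":1,"travel":[190,250,90],"roll":0}]' 50
python3 -m creep '[{"jaw":1,"travel":[0,0,0],"roll":0},{"jaw":1,"travel":[0,0,-20],"roll":0},{"jaw":1,"travel":[0,0,-45],"roll":0},{"jaw":1,"travel":[0,0,-65],"roll":0},{"jaw":1,"travel":[0,0,-74],"roll":0},{"jaw":1,"travel":[0,0,-78],"roll":0},{"jaw":1,"travel":[0,0,-79],"roll":0},{"jaw":1,"travel":[0,0,-79],"roll":0},{"jaw":1,"travel":[0,0,-79],"roll":0}]' 50
```

```text
time_s: 9.25
position: [0.6099, -0.0406, 0.3714]
tool_rot: [[-0.898, 0.44, -0.001], [0.44, 0.898, 0.0], [0.001, 0.0, -1.0]]
ft_force: [-1.4, 0.3, -2.3]
grip_width: 0.0331
gripper_force: 50.1
time_s: 10.15
position: [0.6091, -0.0427, 0.2936]
tool_rot: [[-0.897, 0.442, 0.001], [0.442, 0.897, -0.0], [-0.002, 0.0, -1.0]]
ft_force: [0.1, -0.3, -1.8]
grip_width: 0.033
gripper_force: 50.2
```

```bash
python3 -m creep '[{"jaw":1,"travel":[0,0,-1],"roll":0},{"jaw":1,"travel":[0,0,-2],"roll":0},{"jaw":1,"travel":[0,0,-3],"roll":0},{"jaw":1,"travel":[0,0,-3],"roll":0},{"jaw":1,"travel":[0,0,-3],"roll":0}]' 50
```

```text
time_s: 10.65
position: [0.6091, -0.0425, 0.2908]
tool_rot: [[-0.897, 0.442, 0.002], [0.442, 0.897, -0.0], [-0.002, 0.0, -1.0]]
ft_force: [-1.7, 1.1, 5.0]
grip_width: 0.0327
gripper_force: 51.1
```

```bash
python3 -m creep '[{"jaw":0,"travel":[0,0,0],"roll":0},{"jaw":-0.5,"travel":[0,0,0],"roll":0},{"jaw":-1,"travel":[0,0,0],"roll":0},{"jaw":-1,"travel":[0,0,0],"roll":0},{"jaw":-1,"travel":[0,0,10],"roll":0},{"jaw":-1,"travel":[0,0,35],"roll":0},{"jaw":-1,"travel":[0,0,75],"roll":0},{"jaw":-1,"travel":[0,0,105],"roll":0},{"jaw":-1,"travel":[0,-20,114],"roll":-0.13},{"jaw":-1,"travel":[2,-50,114],"roll":-0.27},{"jaw":-1,"travel":[4,-85,114],"roll":-0.41},{"jaw":-1,"travel":[6,-120,114],"roll":-0.55}]' 50
python3 -m creep '[{"jaw":-1,"travel":[2,-35,0],"roll":-0.14},{"jaw":-1,"travel":[4,-70,0],"roll":-0.28},{"jaw":-1,"travel":[5,-105,0],"roll":-0.42},{"jaw":-1,"travel":[6,-125,0],"roll":-0.56},{"jaw":-1,"travel":[6,-132,0],"roll":-0.7},{"jaw":-1,"travel":[6,-132,0],"roll":-0.8},{"jaw":-1,"travel":[6,-132,0],"roll":-0.86},{"jaw":-1,"travel":[6,-132,0],"roll":-0.86},{"jaw":-1,"travel":[6,-132,0],"roll":-0.86}]' 50
python3 - <<'E'
from h import *
for n in('scene','wrist'):
    c=camera_params(n);p,d=get_image(n);cv2.imwrite(f'pics/{n}4.png',p[:,:,::-1]);P,C=cloud(n,d,p,c)
    for nm,x,y,lo,hi in(('tin',.622,-.294,.05,.068),('toy',.609,-.042,.152,.165),('jar',.617,.057,.158,.18)):
        q=P[(abs(P[:,0]-x)<.05)&(abs(P[:,1]-y)<.05)&(P[:,2]>lo)&(P[:,2]<hi)]
        if len(q)>5: print(n,nm,len(q),q.mean(0),cv2.minAreaRect((q[:,:2]*1000).astype(np.float32)))
s=observe();print(s['time_s'],s['position'],s['tool_rot'])
E
```

```text
time_s: 11.85
position: [0.6149, -0.1636, 0.4048]
tool_rot: [[-0.529, 0.848, 0.001], [0.848, 0.529, -0.0], [-0.001, 0.001, -1.0]]
ft_force: [0.1, 0.2, 0.2]
grip_width: 0.0853
gripper_force: 0.0
time_s: 12.75
position: [0.621, -0.2945, 0.4042]
tool_rot: [[0.291, 0.957, 0.0], [0.957, -0.291, -0.0], [-0.0, 0.0, -1.0]]
ft_force: [-0.3, -0.6, -0.9]
grip_width: 0.0852
gripper_force: 0.0
scene tin 233 [ 0.6226738  -0.29273996  0.05771564] ((621.0346069335938, -293.2998046875), (44.73808288574219, 62.214542388916016), 76.23165130615234)
scene toy 101 [ 0.611852   -0.04005075  0.15768232] ((610.6364135742188, -40.45561218261719), (34.61146545410156, 33.7231330871582), 83.21482849121094)
scene jar 214 [0.61942691 0.05950137 0.16751033] ((618.3915405273438, 59.0075798034668), (49.713645935058594, 43.77204513549805), 54.87275695800781)
wrist tin 2969 [ 0.62056284 -0.29362752  0.05837274] ((620.1473999023438, -294.7364196777344), (40.34743118286133, 60.330787658691406), 74.79634094238281)
12.85 [ 0.62105318 -0.29452365  0.4040065 ] [[ 2.91316110e-01  9.56626835e-01  1.48521846e-04]
 [ 9.56626845e-01 -2.91316095e-01 -1.12096863e-04]
 [-6.39680635e-05  1.74735607e-04 -9.99999983e-01]]
```

View pics/wrist4.png

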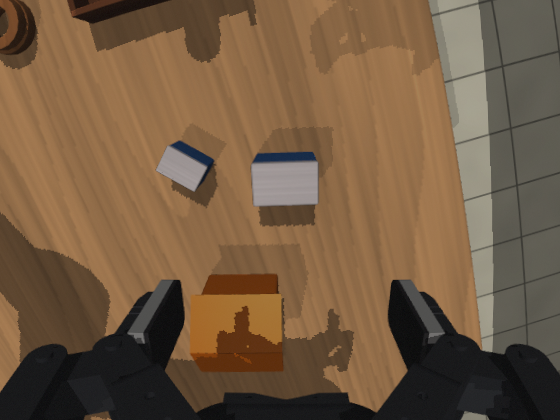

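The wrist view shows the large tin at (285,180) square between the fingers, with the small tin (186,166) and the house (235,320) clear of them. Toy and jar tops measure at the right heights, so both stand. I'll correct the roll by +0.03, descend and grip the tin.

```bash
python3 -m creep '[{"jaw":-1,"travel":[-1,0,-35],"roll":0.03},{"jaw":-1,"travel":[-1,0,-80],"roll":0.03},{"jaw":-1,"travel":[-1,0,-125],"roll":0.03},{"jaw":-1,"travel":[-1,0,-165],"roll":0.03},{"jaw":-1,"travel":[-1,0,-190],"roll":0.03},{"jaw":-1,"travel":[-1,0,-200],"roll":0.03},{"jaw":-1,"travel":[-1,0,-201],"roll":0.03},{"jaw":1,"travel":[-1,0,-201],"roll":0.03},{"jaw":1,"travel":[-1,0,-201],"roll":0.03},{"jaw":1,"travel":[-1,0,-201],"roll":0.03},{"jaw":1,"travel":[-1,0,-201],"roll":0.03},{"jaw":1,"travel":[-1,0,-201],"roll":0.03}]' 40
python3 -m creep '[{"jaw":1,"travel":[0,0,0],"roll":0},{"jaw":1,"travel":[0,0,0],"roll":0}]' 40
```

```text
time_s: 14.05
position: [0.6204, -0.2948, 0.2048]
tool_rot: [[0.264, 0.965, 0.003], [0.965, -0.264, -0.002], [-0.001, 0.003, -1.0]]
ft_force: [-0.4, 0.5, 6.6]
grip_width: 0.0593
gripper_force: 45.0
time_s: 14.25
position: [0.6204, -0.2948, 0.2049]
tool_rot: [[0.264, 0.965, 0.003], [0.965, -0.264, -0.002], [-0.001, 0.003, -1.0]]
ft_force: [-0.3, 0.3, 7.0]
grip_width: 0.0587
gripper_force: 45.0
```

```bash
python3 -m creep '[{"jaw":1,"travel":[0,0,15],"roll":0},{"jaw":1,"travel":[0,0,45],"roll":0},{"jaw":1,"travel":[0,0,75],"roll":0},{"jaw":1,"travel":[-5,5,95],"roll":-0.1},{"jaw":1,"travel":[-17,18,100],"roll":-0.24},{"jaw":1,"travel":[-31,32,100],"roll":-0.38},{"jaw":1,"travel":[-45,46,100],"roll":-0.52},{"jaw":1,"travel":[-59,60,100],"roll":-0.66},{"jaw":1,"travel":[-73,74,100],"roll":-0.8},{"jaw":1,"travel":[-85,90,100],"roll":-0.94},{"jaw":1,"travel":[-92,105,100],"roll":-1.08},{"jaw":1,"travel":[-92,115,100],"roll":-1.22}]' 40
python3 -m creep '[{"jaw":1,"travel":[0,5,0],"roll":-0.1},{"jaw":1,"travel":[0,15,0],"roll":-0.162},{"jaw":1,"travel":[0,35,0],"roll":-0.162},{"jaw":1,"travel":[0,60,0],"roll":-0.162},{"jaw":1,"travel":[0,90,0],"roll":-0.162},{"jaw":1,"travel":[0,118,0],"roll":-0.162},{"jaw":1,"travel":[0,136,0],"roll":-0.162},{"jaw":1,"travel":[0,144,0],"roll":-0.162},{"jaw":1,"travel":[0,144,0],"roll":-0.162},{"jaw":1,"travel":[0,144,0],"roll":-0.162}]' 40
python3 - <<'E'
from h import *
n='wrist';c=camera_params(n);s=observe();p,d=get_image(n);cv2.imwrite('pics/wrist5.png',p[:,:,::-1]);P,C=cloud(n,d,p,c)
R=cv2.Rodrigues(np.array([0,0,np.radians(4.5)]))[0];Q=(P-[.574,.0104,0])@R.T
b=(Q[:,2]>.033)&(Q[:,2]<.041)&(abs(Q[:,0])<.1)&(abs(Q[:,1])<.13)
print('rim pts',b.sum(),np.percentile(Q[b],[1,5,50,95,99],0).round(4).tolist())
t=(abs(Q[:,0]+.042)<.06)&(abs(Q[:,1]+.05)<.05)&(Q[:,2]>.07)&(Q[:,2]<.18);t=Q[t]
print('tin',len(t),np.percentile(t,[1,50,99],0).round(3).tolist() if len(t) else '')
p,d=get_image('scene');cv2.imwrite('pics/s5.png',cv2.resize(p[150:310,180:400,::-1],None,fx=3,fy=3))
print(s['time_s'],s['position'],s['tool_rot'])
E
```

```text
time_s: 15.45
position: [0.5272, -0.1787, 0.3039]
tool_rot: [[0.997, 0.078, 0.0], [0.078, -0.997, -0.0], [0.0, 0.0, -1.0]]
ft_force: [0.3, -0.7, -1.5]
grip_width: 0.0592
gripper_force: 44.1
time_s: 16.45
position: [0.5282, -0.0363, 0.3031]
tool_rot: [[0.997, -0.078, 0.001], [-0.078, -0.997, -0.0], [0.001, 0.0, -1.0]]
ft_force: [0.0, -0.3, -2.4]
grip_width: 0.0591
gripper_force: 44.1
rim pts 9000 [[-0.0802, -0.1152, 0.0332], [-0.0782, -0.1142, 0.034], [-0.0011, -0.0083, 0.038], [0.0749, 0.1103, 0.0394], [0.0753, 0.1131, 0.0403]]
tin 25839 [[-0.059, -0.092, 0.105], [-0.031, -0.05, 0.156], [-0.021, -0.009, 0.179]]
16.45 [ 0.52815403 -0.03625082  0.30307952] [[ 9.96922838e-01 -7.83873592e-02  5.26203099e-04]
 [-7.83871467e-02 -9.96922908e-01 -4.13074278e-04]
 [ 5.56963725e-04  3.70555622e-04 -9.99999776e-01]]
```

View pics/s5.png

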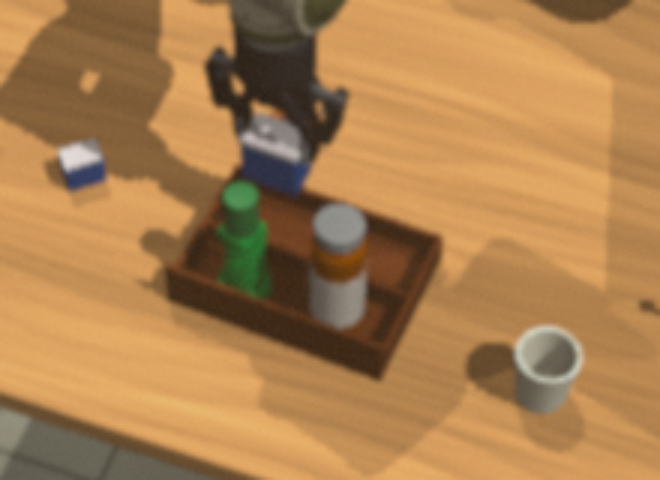

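The crop shows the toy (240,240) and jar (338,265) upright in the back bay. The tin (277,158) is square and held in front of them, and the rim points confirm the caddy frame. I'll lower the tin.

```bash
python3 -m creep '[{"jaw":1,"travel":[0,0,-20],"roll":0},{"jaw":1,"travel":[0,0,-45],"roll":0},{"jaw":1,"travel":[0,0,-68],"roll":0},{"jaw":1,"travel":[0,0,-80],"roll":0},{"jaw":1,"travel":[0,0,-85],"roll":0},{"jaw":1,"travel":[0,0,-87],"roll":0},{"jaw":1,"travel":[0,0,-88],"roll":0},{"jaw":1,"travel":[0,0,-89],"roll":0},{"jaw":1,"travel":[0,0,-90],"roll":0},{"jaw":1,"travel":[0,0,-90],"roll":0},{"jaw":1,"travel":[0,0,-90],"roll":0}]' 40
```

```text
time_s: 17.65
position: [0.5281, -0.0356, 0.2129]
tool_rot: [[0.997, -0.078, 0.0], [-0.078, -0.997, -0.0], [0.0, 0.0, -1.0]]
ft_force: [0.4, -0.3, -1.1]
grip_width: 0.0593
gripper_force: 44.0
```

```bash
python3 -m creep '[{"jaw":1,"travel":[0,0,-1],"roll":0},{"jaw":1,"travel":[0,0,-1],"roll":0},{"jaw":-0.5,"travel":[0,0,-1],"roll":0},{"jaw":-0.6,"travel":[0,0,-1],"roll":0},{"jaw":-0.7,"travel":[0,0,-1],"roll":0},{"jaw":-0.7,"travel":[0,0,-1],"roll":0},{"jaw":-0.7,"travel":[0,0,10],"roll":0},{"jaw":-0.7,"travel":[0,0,35],"roll":0},{"jaw":-0.8,"travel":[0,0,75],"roll":0},{"jaw":-1,"travel":[0,0,115],"roll":0},{"jaw":-1,"travel":[0,0,155],"roll":0},{"jaw":-1,"travel":[0,0,190],"roll":0}]' 40
python3 -m creep '[{"jaw":-1,"travel":[0,0,3],"roll":0},{"jaw":-1,"travel":[8,25,3],"roll":0},{"jaw":-1,"travel":[20,63,3],"roll":0},{"jaw":-1,"travel":[33,105,3],"roll":0},{"jaw":-1,"travel":[46,147,3],"roll":0},{"jaw":-1,"travel":[59,189,3],"roll":0},{"jaw":-1,"travel":[72,231,3],"roll":0},{"jaw":-1,"travel":[84,270,3],"roll":0},{"jaw":-1,"travel":[92,295,3],"roll":0},{"jaw":-1,"travel":[94,303,3],"roll":0},{"jaw":-1,"travel":[94,303,3],"roll":0},{"jaw":-1,"travel":[94,303,3],"roll":0}]' 40
python3 - <<'E'
from h import *
R=cv2.Rodrigues(np.array([0,0,np.radians(4.5)]))[0]
for n in('scene','wrist'):
    c=camera_params(n);p,d=get_image(n);cv2.imwrite(f'pics/{n}6.png',p[:,:,::-1]);P,C=cloud(n,d,p,c);Q=(P-[.574,.0104,0])@R.T
    for nm,X,x,y,lo,hi in(('cup',P,.622,.266,.06,.075),('tin',Q,-.042,-.05,.06,.075),('toy',Q,.039,-.05,.152,.165),('jar',Q,.039,.05,.162,.18)):
        q=X[(abs(X[:,0]-x)<.045)&(abs(X[:,1]-y)<.045)&(X[:,2]>lo)&(X[:,2]<hi)]
        if len(q)>5: print(n,nm,len(q),q.mean(0),cv2.minAreaRect((q[:,:2]*1000).astype(np.float32)),cv2.minEnclosingCircle((q[:,:2]*1000).astype(np.float32)))
s=observe();print(s['time_s'],s['position'])
E
```

```text
time_s: 18.85
position: [0.5275, -0.0355, 0.4058]
tool_rot: [[0.997, -0.078, 0.002], [-0.078, -0.997, -0.001], [0.002, 0.0, -1.0]]
ft_force: [0.6, -0.4, -0.6]
grip_width: 0.0851
gripper_force: 0.0
time_s: 20.05
position: [0.622, 0.2663, 0.4057]
tool_rot: [[0.997, -0.079, -0.0], [-0.079, -0.997, -0.0], [-0.0, 0.0, -1.0]]
ft_force: [-1.0, -0.0, -0.2]
grip_width: 0.0854
gripper_force: 0.0
scene cup 136 [0.62275652 0.26713016 0.06592916] ((622.1837158203125, 267.5746765136719), (62.4118537902832, 59.76239776611328), 18.176008224487305) ((623.7451171875, 267.8102722167969), 33.29558563232422)
scene tin 204 [-0.04108531 -0.04371727  0.06615553] ((-39.339439392089844, -46.854698181152344), (47.720619201660156, 61.27581024169922), 3.56821346282959) ((-39.18133544921875, -47.339691162109375), 36.77921676635742)
scene toy 99 [ 0.04075097 -0.04801118  0.15699876] ((39.473201751708984, -49.09748077392578), (35.69441223144531, 30.659440994262695), 26.279428482055664) ((38.85688781738281, -48.17460632324219), 17.991539001464844)
scene jar 201 [0.04076341 0.05235914 0.16816342] ((39.65730285644531, 50.851463317871094), (47.98043441772461, 44.92173767089844), 65.9615707397461) ((39.09198760986328, 50.4850959777832), 25.35692596435547)
wrist cup 1200 [0.61969699 0.26688691 0.06710909] ((622.25732421875, 266.6611022949219), (60.600868225097656, 60.63638687133789), 84.73793029785156) ((622.029052734375, 266.8655700683594), 30.95234489440918)
wrist tin 55 [-0.05365685 -0.0195886   0.06260648] ((-51.71174621582031, -19.461837768554688), (17.809890747070312, 2.9998316764831543), 5.16774845123291) ((-51.667423248291016, -19.804683685302734), 8.918864250183105)
20.15 [0.62202156 0.26601377 0.40603625]
```

View pics/wrist6.png

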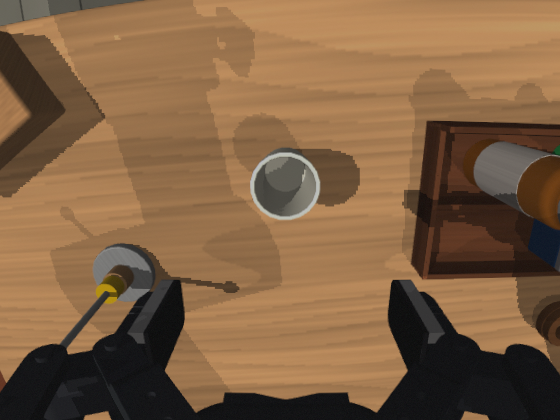

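The wrist view shows the cup rim at (285,186), centred between the fingers, with the skewer (120,275) clear. The tin measures well placed in the front bay. I'll grip the cup.

```bash
python3 -m creep '[{"jaw":-1,"travel":[0,1,-35],"roll":0},{"jaw":-1,"travel":[0,1,-80],"roll":0},{"jaw":-1,"travel":[0,1,-125],"roll":0},{"jaw":-1,"travel":[0,1,-165],"roll":0},{"jaw":-1,"travel":[0,1,-190],"roll":0},{"jaw":-1,"travel":[0,1,-198],"roll":0},{"jaw":-1,"travel":[0,1,-199],"roll":0},{"jaw":1,"travel":[0,1,-199],"roll":0},{"jaw":1,"travel":[0,1,-199],"roll":0},{"jaw":1,"travel":[0,1,-199],"roll":0},{"jaw":1,"travel":[0,1,-199],"roll":0},{"jaw":1,"travel":[0,1,-199],"roll":0}]' 40
python3 -m creep '[{"jaw":1,"travel":[0,0,0],"roll":0},{"jaw":1,"travel":[0,0,2],"roll":0},{"jaw":1,"travel":[0,0,6],"roll":0},{"jaw":1,"travel":[0,0,10],"roll":0},{"jaw":1,"travel":[0,0,10],"roll":0}]' 40
```

```text
time_s: 21.35
position: [0.6225, 0.2682, 0.2093]
tool_rot: [[0.997, -0.078, 0.004], [-0.078, -0.997, 0.0], [0.004, -0.001, -1.0]]
ft_force: [-1.0, -2.5, 4.6]
grip_width: 0.0598
gripper_force: 42.4
time_s: 21.85
position: [0.6222, 0.2685, 0.2175]
tool_rot: [[0.997, -0.078, 0.001], [-0.078, -0.997, 0.0], [0.001, -0.0, -1.0]]
ft_force: [0.4, -0.4, -2.0]
grip_width: 0.06
gripper_force: 43.5
```

```bash
python3 -m creep '[{"jaw":1,"travel":[0,0,15],"roll":0},{"jaw":1,"travel":[0,0,45],"roll":0},{"jaw":1,"travel":[-5,0,75],"roll":0},{"jaw":1,"travel":[-20,-10,85],"roll":0},{"jaw":1,"travel":[-42,-25,85],"roll":0},{"jaw":1,"travel":[-65,-45,85],"roll":0},{"jaw":1,"travel":[-80,-70,85],"roll":0},{"jaw":1,"travel":[-85,-100,85],"roll":0},{"jaw":1,"travel":[-85,-135,85],"roll":0},{"jaw":1,"travel":[-85,-170,85],"roll":0},{"jaw":1,"travel":[-85,-195,85],"roll":0},{"jaw":1,"travel":[-85,-206,85],"roll":0}]' 40
python3 -m creep '[{"jaw":1,"travel":[0,0,0],"roll":0},{"jaw":1,"travel":[0,0,0],"roll":0}]' 40
python3 - <<'E'
from h import *
n='wrist';c=camera_params(n);s=observe();p,d=get_image(n);P,C=cloud(n,d,p,c)
R=cv2.Rodrigues(np.array([0,0,np.radians(4.5)]))[0];Q=(P-[.574,.0104,0])@R.T
t=Q[(abs(Q[:,0]+.042)<.06)&(abs(Q[:,1]-.048)<.05)&(Q[:,2]>.14)&(Q[:,2]<.172)]
print(np.percentile(t,[1,50,99],0).round(3).tolist());print(s['position'])
cv2.imwrite('pics/w7.png',p[:,:,::-1])
E
```

```text
time_s: 23.05
position: [0.5371, 0.0605, 0.3018]
tool_rot: [[0.997, -0.08, 0.0], [-0.08, -0.997, -0.0], [0.0, 0.0, -1.0]]
ft_force: [-0.2, 0.7, -1.9]
grip_width: 0.0602
gripper_force: 44.0
time_s: 23.25
position: [0.5371, 0.063, 0.3017]
tool_rot: [[0.997, -0.078, -0.0], [-0.078, -0.997, 0.0], [-0.0, -0.0, -1.0]]
ft_force: [-0.7, -0.0, -3.5]
grip_width: 0.0598
gripper_force: 44.0
[[-0.069, 0.008, 0.14], [-0.039, 0.049, 0.158], [0.017, 0.091, 0.172]]
[0.53706062 0.06301737 0.30173197]
```

View pics/w7.png

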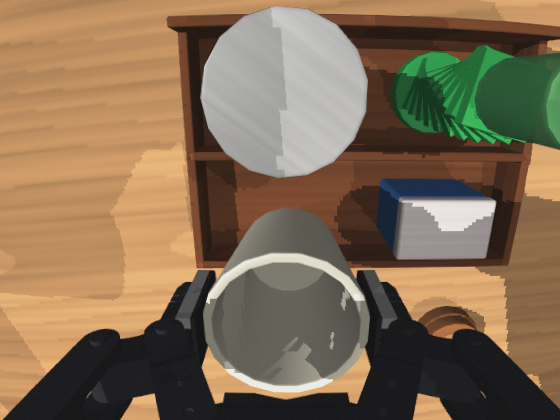

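The view shows the cup upright in the fingers (285,320), the tin square in the front bay (440,220), and the jar and toy standing behind. I'll lower the cup.

```bash
python3 -m creep '[{"jaw":1,"travel":[0,0,-20],"roll":0},{"jaw":1,"travel":[0,0,-45],"roll":0},{"jaw":1,"travel":[0,0,-65],"roll":0},{"jaw":1,"travel":[0,0,-75],"roll":0},{"jaw":1,"travel":[0,0,-80],"roll":0},{"jaw":1,"travel":[0,0,-81],"roll":0},{"jaw":1,"travel":[0,0,-82],"roll":0},{"jaw":1,"travel":[0,0,-83],"roll":0},{"jaw":1,"travel":[0,0,-84],"roll":0},{"jaw":1,"travel":[0,0,-84],"roll":0},{"jaw":1,"travel":[0,0,-84],"roll":0}]' 40
```

```text
time_s: 24.4
position: [0.5371, 0.0623, 0.2179]
tool_rot: [[0.997, -0.078, 0.0], [-0.078, -0.997, -0.0], [0.0, 0.0, -1.0]]
ft_force: [-0.1, -0.3, -1.5]
grip_width: 0.06
gripper_force: 44.0
```

```bash
python3 -m creep '[{"jaw":1,"travel":[0,0,-1],"roll":0},{"jaw":1,"travel":[0,0,-1],"roll":0},{"jaw":-0.5,"travel":[0,0,-1],"roll":0},{"jaw":-0.6,"travel":[0,0,-1],"roll":0},{"jaw":-0.7,"travel":[0,0,-1],"roll":0},{"jaw":-0.7,"travel":[0,0,-1],"roll":0},{"jaw":-0.7,"travel":[0,0,10],"roll":0},{"jaw":-0.7,"travel":[0,0,35],"roll":0},{"jaw":-0.7,"travel":[0,0,75],"roll":0},{"jaw":-0.7,"travel":[0,0,115],"roll":0},{"jaw":-0.7,"travel":[-20,0,155],"roll":0},{"jaw":-0.7,"travel":[-50,0,185],"roll":0}]' 40
python3 -m creep '[{"jaw":-0.7,"travel":[-20,0,0],"roll":0},{"jaw":-0.7,"travel":[-50,0,0],"roll":0},{"jaw":-0.7,"travel":[-70,0,0],"roll":0},{"jaw":-0.7,"travel":[-70,0,0],"roll":0},{"jaw":-0.7,"travel":[-70,0,0],"roll":0}]' 40
python3 - <<'E'
from h import *
R=cv2.Rodrigues(np.array([0,0,np.radians(4.5)]))[0]
for n in('scene','side'):
    c=camera_params(n);p,d=get_image(n);cv2.imwrite(f'pics/{n}8.png',p[:,:,::-1]);P,C=cloud(n,d,p,c);Q=(P-[.574,.0104,0])@R.T
    for nm,X,x,y,lo,hi in(('cup',Q,-.04,.05,.068,.085),('tin',Q,-.042,-.05,.06,.075),('toy',Q,.039,-.05,.152,.165),('jar',Q,.039,.05,.162,.18),('house',P,.53,-.433,.08,.1),('skewer',P,.52,.461,.17,.19),('ring',P,.404,-.067,.022,.035)):
        q=X[(abs(X[:,0]-x)<.04)&(abs(X[:,1]-y)<.04)&(X[:,2]>lo)&(X[:,2]<hi)]
        if len(q)>5: print(n,nm,len(q),q.mean(0).round(3),np.round(cv2.minEnclosingCircle((q[:,:2]*1000).astype(np.float32))[0],1))
i=cv2.imread('pics/side8.png')[90:390,180:420];cv2.imwrite('pics/side8c.png',cv2.resize(i,None,fx=2,fy=2))
E
```

```text
time_s: 25.6
position: [0.4867, 0.0623, 0.4057]
tool_rot: [[0.997, -0.078, 0.004], [-0.078, -0.997, -0.0], [0.004, 0.0, -1.0]]
ft_force: [0.2, -0.6, 0.1]
grip_width: 0.073
gripper_force: 0.0
time_s: 26.1
position: [0.4172, 0.0623, 0.4035]
tool_rot: [[0.997, -0.078, 0.002], [-0.078, -0.997, -0.0], [0.002, 0.0, -1.0]]
ft_force: [0.8, 0.6, 0.0]
grip_width: 0.0726
gripper_force: 0.0
scene cup 83 [-0.05   0.056  0.074] [-41.  48.]
scene tin 203 [-0.042 -0.044  0.066] [-41.5 -48. ]
scene toy 97 [ 0.041 -0.047  0.157] [ 40.8 -46.9]
scene jar 202 [0.04  0.052 0.168] [38.3 55.1]
scene house 185 [ 0.531 -0.428  0.084] [ 530.2 -432.3]
scene skewer 23 [0.521 0.463 0.175] [521.3 463.2]
scene ring 107 [ 0.404 -0.065  0.026] [404.4 -64.3]
side cup 159 [-0.04   0.045  0.074] [-39.4  46.3]
side tin 260 [-0.041 -0.054  0.066] [-40.2 -51.2]
side toy 106 [ 0.04  -0.053  0.158] [ 41.8 -51.1]
side jar 162 [0.04  0.046 0.168] [38.1 49.6]
side house 540 [ 0.53  -0.438  0.084] [ 528.8 -435.9]
side skewer 14 [0.52  0.458 0.174] [520.5 459.5]
side ring 175 [ 0.403 -0.071  0.026] [404.7 -69. ]
```

View pics/side8c.png

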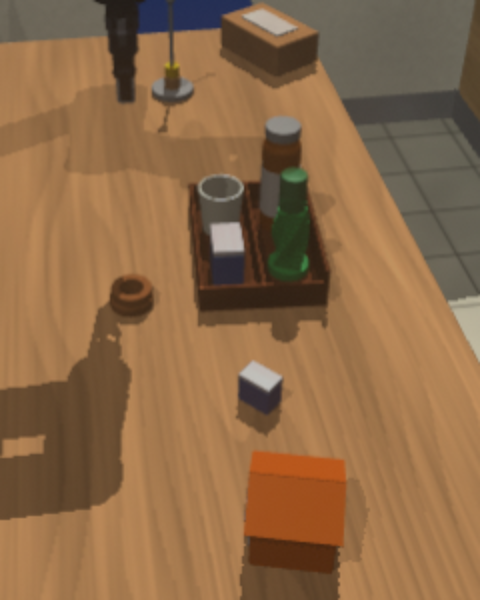

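The picture shows all four things upright in their bays: cup (221,205), tin (227,250), jar (281,165) and toy (290,225). The rings (132,295), skewer (172,80) and house (295,510) are where they were, so I'm handing in.

```bash
python3 -c "
from rig import *
print(close_job())"
```

```text
the job is handed in; nothing more can be done
None
```

The job is handed in: the toy and jar stand in the back bay, the cup and tin in the front bay, all upright and released. The house, skewer and rings are unmoved, and the robot used about 26 s of the 72 s. The rig did not report a verdict.

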